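Slide the long sample plate out over the ledge's end

ROBOT

A 6-joint arm with a two-finger parallel gripper is mounted at the origin on the work surface. World frame = base frame: x ahead of the robot, y to its left, z up, the work surface at z = 0. Lengths are in m, angles in rad, forces in N, time in s.
With the tool pointing down it reaches from about 0.35 to 0.85 m from the base axis. Payload 8.1 kg.
Tool frame: the origin (TCP) lies midway between the tips of the shut fingers; the grasp point (between the pads) lies 19 mm behind it (manip.pinch_z is the z of the grasp point in the tool frame, in m); z points along the fingers, y is the line along which they close (so a half turn about z gives the same grasp; the last joint's range is limited). The gripper opens to 93 mm and grips with 3 to 60 N. Pads are 15 mm wide; open, the fingers measure 128 mm over their backs; the gripper's body (75 mm by 188 mm) begins 65 mm behind the grasp point.
Start: joints at [-1.22, 0.13, 1.488, -0, 1.523, -0.085], TCP at [0.253, -0.544, 0.219] pointing down, gripper open.
Joint ranges: [-2.96, 2.96], [-0.89, 2.26], [0.02, 2.5], [-1.34, 4.48], [0, 2.73], [-2.66, 2.66]. Speed limits (rad/s): [2.39, 2.39, 2.79, 3.14, 3.14, 3.14].

INTERFACE

Orientations are given as a unit quaternion [x, y, z, w].
In Python, from cell import sensors, viewer, finish_job, spotter, manip gives the robot as it stands.
- The arm moves only by the tool arm_command, never from a script. Its argument "deltas" is text: rows parted by semicolons, each of 5 numbers parted by spaces: the finger opening in mm, from 0 to 93, then the shift along the world's x, y, z in mm, then the turn about the world's z in degrees. A call has 1 to 5 rows; each row shifts and turns the commanded pose from where the row before left it; what a row does not reach is not made up. A row lasts 1/12 s, in which the tool goes at most 41.7 mm and 7.16 degrees, less where a joint would pass 70% of its speed; a pose out of reach is approached as far as the arm can. A call with a gripper value outside its range is refused whole. The fingers move at their own pace and stop on an object; "newtons" is the grip in N (left out, the last holds). Time passes only in rows, so rows that do not move let the fingers close. It gives the time, the measured TCP pose, the force, the opening and the grip force at its end, in the units of the state.
- sensors.observe(): the state, without advancing time (a new reading comes with each control period).
- viewer.grab_frame(name): name is "scene" or "top"; returns a dict with "image" (384x512x3 uint8, red, green, blue), "depth" (384x512 float32, m along the optical axis (not along the pixel's ray), 0 where there is no reading), "fx", "fy", "cx", "cy" (pixels), "pose" (4x4, takes a point from camera to world coordinates). Camera axes: x right, y down, z forward; pixel columns grow to the right and rows downward; lengths in m; the calibration is good to about 2 mm. A picture is of the moment at which its call begins.
- finish_job(): hands the job in; it is judged then, once.
Trained networks look in a picture, given as the dict that the camera call returned (one of the last four; its "shot" number tells which), for a name from the list of things; names that differ only in an ending like _2 or _b are one class to them, and where a whole thing is asked for, a point or a joint stands for the part that bears it (a point fixed in the world has none). Each returns a list of dicts, best first, with "confidence" (0 to 1); they miss things now and then, are a little off and sometimes report something else, mostly with a low value. They report only what shows in the picture. A call takes as long as a camera call.
- spotter.find_in(name, picture): "centre" ([x, y, z] in m, in world coordinates, good to about 4 mm: the middle of the surface that is visible of it).
The state is a dict: "time": time; "joints": joint angles; "joint_velocities": joint speeds; "joint_efforts": joint torques, N m; "position": TCP position; "tcp_rot": TCP orientation; "force": force on the tool from outside, world axes, zero at the start; "torque": the same for the moment, N m; "width": opening from 0.0 (shut) to 1.0 (fully open); "grasp_force": force on a finger pad.
Only numpy, scipy, OpenCV 4.12 (cv2) and the standard library are available. Lean on these libraries where they do the work, as an engineer would, in place of code of your own. Each camera call takes 0.05 s, during which the arm holds its last target. There are 200 camera calls.

TASK

Nothing can get under the long plain steel plate while it lies flat on the black ledge. With the fingertips, push it along its own lane towards the ledge's open end, the one without the crossbar, until about a third of the plate sticks out beyond that end, and leave it lying there flat. Only push it, never lift it, and leave the short plate with the hole and everything else where they are.

Things in the scene. Friction and masses are not known exactly. Their poses are not given: they have to be found in the camera images.
- ledge: fixed black slab on two feet, 134 mm wide (its x), y from -160 to +150 mm, top 50 mm above the bench. Three aluminium rails, 6 wide, 5 high, along y at x = -64, 0, +64 leave two lanes 58 mm wide, centred at x = -32 and +32. Closed end: crossbar 6 mm thick, 12 mm high at y = -157. Open end, to push towards: y = +150, no stop, overhangs its foot 72 mm. Origin: at bench height, z up
- long_plate: the plate to push: plain flat steel, 50 mm wide (its x), 120 mm long (its y), 6 mm thick, about 0.3 kg, lying in one of the two lanes (either one), its y along the lane in the same direction as the ledge's y. Origin: centre of its underside. Slides with dry friction, 8 mm of side play
- short_plate: steel plate 50 mm wide, 75 mm long, 6 mm thick with a 26 mm round hole in its middle, lying in the other lane; to be left alone. Origin: centre of its underside
- lens_barrel: bystander: brass lens barrel standing on the bench, 32 mm across, 50 mm high. Origin: centre of its underside
- sample_jar: bystander: glass jar with a white cap, 44 mm across, 60 mm high, standing on the bench. Origin: centre of its underside
- clamp_block: bystander: aluminium block 30 x 45 x 30 mm with a black knob on top, 48 mm high in all, standing on the bench. Origin: centre of its underside

How it is judged:
At the end, for the whole second after the job is handed in: The long plate rests flat in its lane (tilt under 0.04 rad, along the lane within 0.15 rad, at lane height within 3 mm), at rest, with 28 to 52 mm of its 120 mm length beyond the open end; the short plate is within 10 mm and each bystander within 15 mm of where it began (y of long_plate in the frame of ledge between 0.118 and 0.142 m and z of long_plate in the frame of ledge between 0.047 and 0.053 m and angle between long_plate's own z axis and vertical below 0.04 rad and angle between the y axis of long_plate and the y axis of ledge, either way round below 0.15 rad and linear speed of long_plate below 0.01 m/s and distance of short_plate from where it was at the start of the episode below 0.01 m and distance of each of lens_barrel, sample_jar, clamp_block from where it was at the start of the episode below 0.015 m); the robot touches nothing.
It fails at once if the long plate is lifted off the ledge (over 8 mm) or falls from it (z of long_plate in the frame of ledge above 0.058 m or z of long_plate in the frame of ledge below 0.04 m).
It fails at once if the long plate tips by more than 0.15 rad (angle between long_plate's own z axis and vertical above 0.15 rad).
It fails at once if the short plate is moved more than 10 mm (distance of short_plate from where it was at the start of the episode above 0.01 m).
It fails at once if a bystander is moved more than 15 mm or knocked over (distance of any of lens_barrel, sample_jar, clamp_block from where it was at the start of the episode above 0.015 m or angle between any of lens_barrel, sample_jar, clamp_block's own z axis and vertical above 0.3 rad).
It also fails if it takes over 35 s, if anything falls off the work surface, if the arm or the gripper's body presses on something with over 40 N, if the wrist force passes 120 N, or if a joint passes its speed limit or range.

## Working session

There is one attempt and no reset: what is moved stays moved. The work goes in short steps, Python scripts to look and compute and a tool call to move; the robot and the scene stay as the last step left them, time stands still between calls to the robot, and variables do not carry over. Pictures are saved under pics/ and viewed, at most 10 in all, crops included, and the job is handed in when it is done.

Besides the shell and the picture viewer there is one more tool, called in YAML: its name, and indented under it one key for each argument. arm_command: Moves the arm, as the interface text tells. Its arguments: {"type":"object","properties":{"deltas":{"type":"string"},"newtons":{"type":"number"}},"required":["deltas"]}

```bash
mkdir -p pics; python3 - <<'E'
from cell import *
import cv2,numpy as np
s=sensors.observe();print(s['time'],s['position'],s['tcp_rot'],s['width'])
for c in ("top","scene"):
    p=viewer.grab_frame(c)
    cv2.imwrite(f"pics/{c}0.png",p["image"][:,:,::-1])
    np.savez(f"{c}0.npz",**{k:p[k] for k in("image","depth","fx","fy","cx","cy","pose")})
    for n in "ledge long_plate short_plate lens_barrel sample_jar clamp_block".split():
        for d in spotter.find_in(n,p)[:2]: 
            w=np.linalg.inv(p["pose"])@np.r_[d["centre"],1]
            print(c,n,np.round(d["centre"],4),round(d["confidence"],2),"px",int(p["fx"]*w[0]/w[2]+p["cx"]),int(p["fy"]*w[1]/w[2]+p["cy"]))
E
```

```text
0.0 [ 0.25309453 -0.54337291  0.21759329] [ 9.76357001e-01  2.16162349e-01 -1.11822444e-04 -9.12426610e-04] 0.9989697579387179
top ledge [ 0.5795 -0.0046  0.0508] 0.56 px 267 197
top long_plate [ 0.5422 -0.028   0.0561] 0.81 px 279 217
top short_plate [ 0.6098 -0.0086  0.0565] 0.83 px 269 181
top lens_barrel [0.4729 0.1243 0.0501] 0.71 px 196 254
top sample_jar [0.7263 0.0259 0.0611] 0.63 px 252 120
top clamp_block [ 0.678  -0.1087  0.03  ] 0.84 px 319 150
scene ledge [0.5978 0.0338 0.0509] 0.56 px 255 207
scene ledge [0.7439 0.0343 0.0471] 0.42 px 218 258
scene long_plate [ 0.5455 -0.0208  0.0606] 0.94 px 244 181
scene short_plate [ 0.6144 -0.0041  0.0553] 0.68 px 235 204
scene lens_barrel [0.4834 0.1328 0.0367] 0.7 px 318 195
scene sample_jar [0.7431 0.0324 0.048 ] 0.55 px 218 257
scene clamp_block [ 0.6869 -0.1017  0.0302] 0.82 px 178 219
scene clamp_block [0.7411 0.0311 0.045 ] 0.23 px 218 257
```

View pics/top0.png

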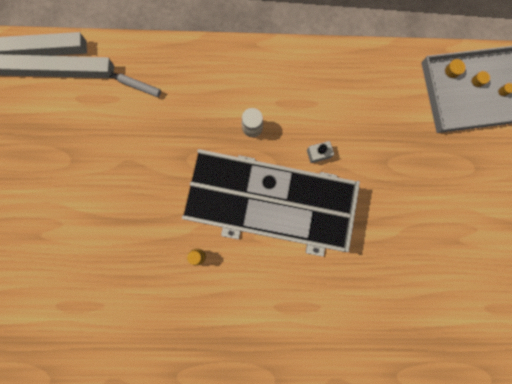

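View pics/scene0.png

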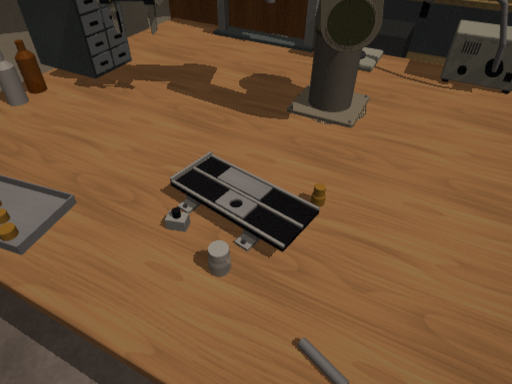

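Top view: the long plate lies in the near lane, about px (245–312, 200–236). The crossbar is at the right, px (355,182)–(348,250), so the open end is at the left, world +y. The short plate with its hole is at (269,182). The barrel is at (196,257), past the open end but off to the side. The scene view agrees.

```bash
cat > m.py <<'E'
import cv2,numpy as np
def world(p):
    v,u=np.mgrid[:384,:512];z=p["depth"]
    c=np.stack([(u-p["cx"])/p["fx"]*z,(v-p["cy"])/p["fy"]*z,z],-1)
    return c@p["pose"][:3,:3].T+p["pose"][:3,3]
def rect(m,W,h):
    n,l,st,_=cv2.connectedComponentsWithStats(m.astype(np.uint8),connectivity=4)
    out=[]
    for i in range(1,n):
        if st[i,4]<200: continue
        P=W[l==i]; r=cv2.minAreaRect((P[:,:2]*1000).astype(np.float32))
        out.append((np.round(r[0],1),np.round(r[1],1),round(r[2],2),round(float(np.median(P[:,2])),4),st[i,4]))
    return out
def measure(p):
    W=world(p); roi=(np.abs(W[...,0]-.58)<.14)&(np.abs(W[...,1])<.24)&(p["depth"]>0)
    led=roi&(W[...,2]>.044)&(W[...,2]<.066)
    print("ledge",rect(cv2.morphologyEx(led.astype(np.uint8),cv2.MORPH_OPEN,np.ones((5,5))),W,.05))
    g=p["image"].astype(int); br=led&(g.min(-1)>90)
    print("plates",rect(cv2.morphologyEx(br.astype(np.uint8),cv2.MORPH_OPEN,np.ones((7,7))),W,.056))
E
python3 - <<'E'
import numpy as np
from m import *
p=dict(np.load("top0.npz"));measure(p)
I=p["image"][140:260,175:365,::-1]
cv2.imwrite("pics/crop0.png",cv2.resize(I,None,fx=4,fy=4,interpolation=cv2.INTER_NEAREST))
E
```

```text
ledge [(array([576.4, -12.5]), array([310.2, 134.7]), 79.32, 0.0524, np.int32(11820))]
plates [(array([612.7,  12.7]), array([35.8, 50.4]), 80.36, 0.0573, np.int32(430)), (array([605.7, -28.1]), array([34. , 50.3]), 81.5, 0.0573, np.int32(429)), (array([541.4, -24.3]), array([120.2,  58. ]), 84.76, 0.0574, np.int32(1786))]
```

View pics/crop0.png

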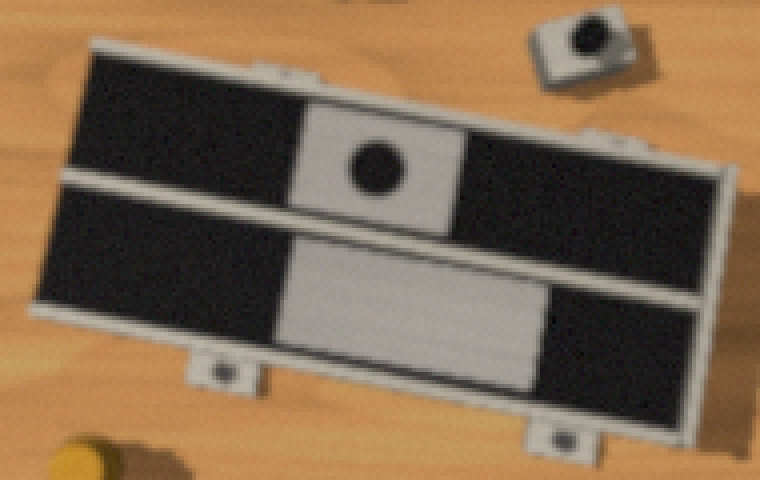

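Ledge fit 310 x 134.7 mm matches its spec, with yaw −10.7° and origin at about (577, −8). The plate is at ledge x −32, y ≈ −25. The pre-contact point at ledge (−32, −112) is world (525, −112), so I move there high with the fingers shut.

arm_command:
  deltas: "0 18 29 0 4; 0 18 29 0 4; 0 18 29 0 4; 0 18 29 0 4; 0 18 29 0 4"
  newtons: 20

```text
time: 1.12
position: [0.3438, -0.3976, 0.2187]
tcp_rot: [0.923, 0.384, 0.0, 0.0]
force: [-0.2, 0.6, 0.1]
width: 0.696
grasp_force: 0.0
```

arm_command:
  deltas: "0 18 29 0 4; 0 18 29 0 4; 0 18 29 0 4; 0 18 29 0 4; 0 18 29 0 4"

```text
time: 1.53
position: [0.434, -0.2524, 0.2189]
tcp_rot: [0.843, 0.538, 0.0, 0.0]
force: [0.4, -0.0, -0.2]
width: 0.332
grasp_force: 0.0
```

arm_command:
  deltas: "0 18 29 0 4; 0 18 29 0 4; 0 18 29 0 4; 0 18 28 0 2.3; 0 20 26 0 0"

```text
time: 1.95
position: [0.5259, -0.1111, 0.2189]
tcp_rot: [0.769, 0.639, 0.0, 0.0]
force: [-0.6, -0.2, 0.1]
width: 0.015
grasp_force: 0.0
```

arm_command:
  deltas: "0 0 0 -30 0; 0 0 0 -30 0; 0 0 0 -30 0; 0 0 0 -20 0; 0 0 0 0 0"

```text
time: 2.37
position: [0.5218, -0.1116, 0.1033]
tcp_rot: [0.77, 0.638, -0.002, -0.004]
force: [-1.6, 1.5, 0.4]
width: 0.005
grasp_force: 0.0
```

```bash
python3 - <<'E'
from cell import *
from m import *
p=viewer.grab_frame("scene")
cv2.imwrite("pics/s1.png",cv2.resize(p["image"][100:270,130:350,::-1],None,fx=3.5,fy=3.5))
p=viewer.grab_frame("top");measure(p)
s=sensors.observe();print(s['time'],s['position'],s['tcp_rot'],s['force'])
E
```

```text
ledge [(array([580.6,  10. ]), array([264.1, 134.5]), 79.33, 0.0525, np.int32(9765))]
plates [(array([614. ,  -7.7]), array([76.8, 60.2]), 81.63, 0.0573, np.int32(991)), (array([546.3, -24.7]), array([121.4,  61. ]), 79.93, 0.0573, np.int32(1872))]
2.4667 [ 0.52483212 -0.11277579  0.10850599] [ 7.70126994e-01  6.37890130e-01 -4.17250675e-04 -6.49505962e-04] [ 0.29727917 -1.17085556  1.21136259]
```

View pics/s1.png

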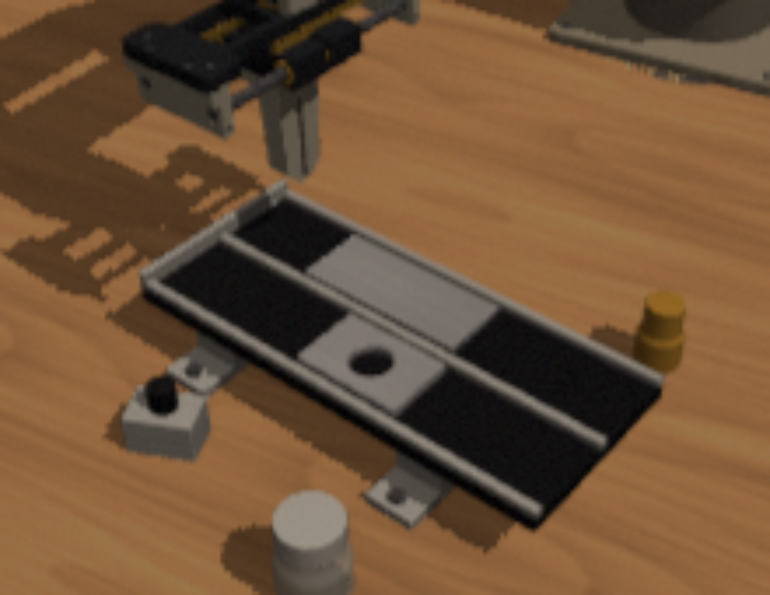

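The shut fingers (crop px 292,175) are above the near lane, between the crossbar and the plate. I lower slowly and watch the force.

arm_command:
  deltas: "0 0 0 -20 0; 0 0 0 -15 0; 0 0 0 -10 0; 0 0 0 -5 0; 0 0 0 0 0"

```text
time: 2.88
position: [0.5254, -0.113, 0.0588]
tcp_rot: [0.77, 0.638, -0.0, -0.0]
force: [-0.0, 0.3, 0.0]
width: 0.003
grasp_force: 0.0
```

arm_command:
  deltas: "0 0 0 -3 0; 0 0 0 -2 0; 0 0 0 0 0; 0 0 0 0 0"

```text
time: 3.22
position: [0.5256, -0.113, 0.0541]
tcp_rot: [0.77, 0.638, 0.0, 0.0]
force: [-0.2, -0.5, -0.5]
width: 0.005
grasp_force: 0.0
```

arm_command:
  deltas: "0 0 0 -1.5 0; 0 0 0 0 0; 0 0.9 4.9 0 0; 0 0.9 4.9 0 0; 0 0.9 4.9 0 0"

```text
time: 3.63
position: [0.5281, -0.0977, 0.0522]
tcp_rot: [0.77, 0.638, 0.0, -0.0]
force: [0.1, 0.2, 0.4]
width: -0.001
grasp_force: 0.0
```

arm_command:
  deltas: "0 0.9 4.9 0 0; 0 0.9 4.9 0 0; 0 0.9 4.9 0 0; 0 0.9 4.9 0 0; 0 0.9 4.9 0 0"

```text
time: 4.05
position: [0.5326, -0.0733, 0.0522]
tcp_rot: [0.77, 0.638, -0.0, 0.0]
force: [0.1, -1.6, 0.2]
width: 0.005
grasp_force: 0.8
```

arm_command:
  deltas: "0 0.9 4.9 0 0; 0 0.9 4.9 0 0; 0 0.9 4.9 0 0; 0 0.9 4.9 0 0; 0 0.9 4.9 0 0"

```text
time: 4.47
position: [0.5371, -0.0488, 0.0522]
tcp_rot: [0.77, 0.638, -0.0, 0.0]
force: [-0.1, -1.7, -0.5]
width: 0.008
grasp_force: 0.9
```

```bash
python3 - <<'E'
from cell import *
from m import *
p=viewer.grab_frame("top");measure(p)
cv2.imwrite("pics/t2.png",cv2.resize(p["image"][140:260,175:365,::-1],None,fx=4,fy=4,interpolation=cv2.INTER_NEAREST))
q=viewer.grab_frame("scene")
a=np.array([.185,.983]);o=np.array([.5773,-.0076])
for n,x in(("top",p),("scene",q)):
  for d in spotter.find_in("long_plate",x)[:1]: print(n,d, (np.array(d["centre"][:2])-o)@a)
s=sensors.observe()["position"];print(s,(s[:2]-o)@a)
E
```

```text
ledge [(array([592.3,  73.2]), array([135.4, 134.3]), 79.33, 0.0523, np.int32(4895))]
plates [(array([560. ,  46.9]), array([62.7, 59.6]), 79.4, 0.0572, np.int32(1003))]
top {'centre': [0.5555, 0.0431, 0.0544], 'confidence': 0.77} 0.045805099999999994
scene {'centre': [0.5544, 0.0254, 0.0558], 'confidence': 0.74} 0.028202499999999995
[ 0.53699032 -0.04881487  0.05204517] -0.04797150390018487
```

View pics/t2.png

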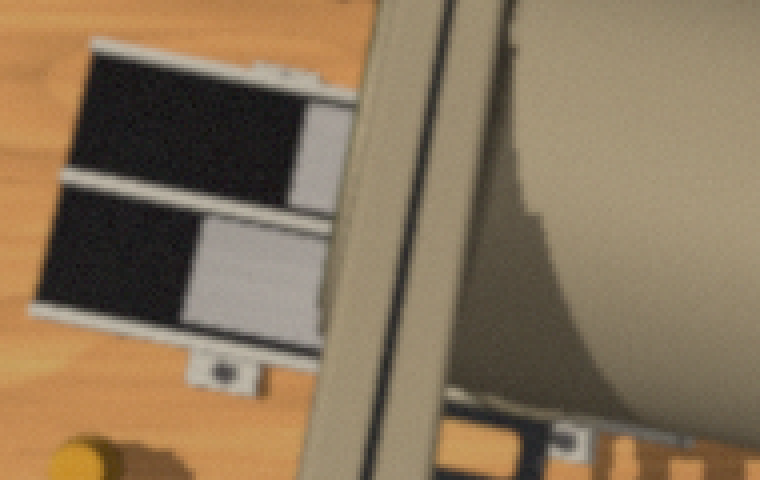

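The plate is sliding straight: front edge at crop px (192,270) is about 69 mm short of the open end. So its centre is at ledge y ≈ 21 and it needs about 109 mm more. I push 100 mm, then measure.

arm_command:
  deltas: "0 0.9 4.9 0 0; 0 0.9 4.9 0 0; 0 0.9 4.9 0 0; 0 0.9 4.9 0 0; 0 1 4.9 0 0"

```text
time: 5.08
position: [0.5416, -0.0242, 0.0521]
tcp_rot: [0.77, 0.638, -0.0, -0.0]
force: [-0.6, -1.4, -0.2]
width: 0.005
grasp_force: 0.7
```

arm_command:
  deltas: "0 0.9 4.9 0 0; 0 0.9 4.9 0 0; 0 0.9 4.9 0 0; 0 0.9 4.9 0 0; 0 1 4.9 0 0"

```text
time: 5.5
position: [0.5462, 0.0004, 0.0521]
tcp_rot: [0.77, 0.638, -0.0, -0.0]
force: [-0.3, -0.7, -1.5]
width: 0.007
grasp_force: 0.6
```

arm_command:
  deltas: "0 0.9 4.9 0 0; 0 0.9 4.9 0 0; 0 0.9 4.9 0 0; 0 0.9 4.9 0 0; 0 1 4.9 0 0"

```text
time: 5.92
position: [0.5508, 0.0248, 0.0521]
tcp_rot: [0.77, 0.638, -0.0, -0.0]
force: [-0.5, -0.3, -1.3]
width: 0.006
grasp_force: 0.5
```

arm_command:
  deltas: "0 0.9 4.9 0 0; 0 0.9 4.9 0 0; 0 0.9 4.9 0 0; 0 0.9 4.9 0 0; 0 1 4.9 0 0"

```text
time: 6.33
position: [0.5555, 0.0493, 0.0521]
tcp_rot: [0.77, 0.638, -0.0, 0.0]
force: [0.1, -1.6, -0.5]
width: 0.004
grasp_force: 0.6
```

```bash
python3 - <<'E'
from cell import *
from m import *
p=viewer.grab_frame("top");measure(p)
cv2.imwrite("pics/t3.png",cv2.resize(p["image"][140:260,175:365,::-1],None,fx=4,fy=4,interpolation=cv2.INTER_NEAREST))
a=np.array([.185,.983]);b=np.array([.983,-.185]);o=np.array([.5773,-.0076])
W=world(p);R=W[...,:2]-o;y=R@a;x=R@b
m=(np.abs(x+.032)<.018)&(W[...,2]>.045)&(W[...,2]<.065)
print("front",np.sort(y[m])[-15:], "ledge end", np.sort(y[(np.abs(x-.032)<.018)&(W[...,2]>.045)&(W[...,2]<.065)])[-8:])
s=sensors.observe();print(s["force"],s["position"],(s["position"][:2]-o)@a)
E
```

```text
ledge [(array([ 554.3, -129.4]), array([ 75.5, 137.2]), 83.09, 0.0521, np.int32(2403)), (array([519.9,  -1.9]), array([24.2, 39.1]), 0.36, 0.0522, np.int32(260))]
plates []
front [-3.09434840e-04  4.25563499e-05  1.50037847e-03  1.86536366e-03
  3.28995489e-03  3.69049878e-03  5.11356022e-03  5.50589170e-03
  6.92033484e-03  7.29613444e-03  8.77457599e-03  9.14964874e-03
  1.09322173e-02  1.27670460e-02  1.45912045e-02] ledge end [-0.08962252 -0.08946558 -0.0892831  -0.08882825 -0.08872133 -0.08836971
 -0.08783891 -0.08775412]
[0.15820425 0.22438715 0.24010805] [0.555631   0.05005124 0.05220588] 0.05266239924111569
```

View pics/t3.png

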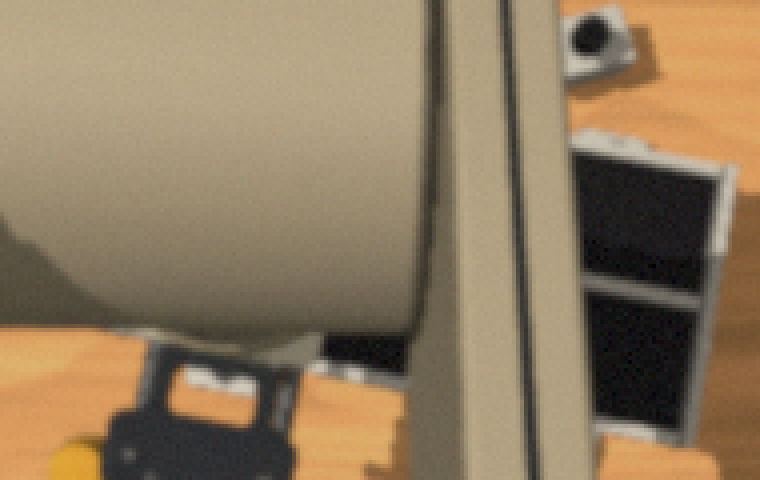

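The arm hides the plate from above here. From the TCP at y 52.7 and the 9 mm contact offset, the centre is at about 121. I push 8 mm more, back off, lift and check.

arm_command:
  deltas: "0 0.4 2 0 0; 0 0.4 2 0 0; 0 0.4 2 0 0; 0 0.4 2 0 0; 0 0 0 0 0"

```text
time: 6.8
position: [0.5571, 0.0571, 0.0522]
tcp_rot: [0.77, 0.638, 0.0, -0.0]
force: [-0.3, -0.5, -1.3]
width: 0.006
grasp_force: 0.0
```

arm_command:
  deltas: "0 -0.9 -4.9 0 0; 0 -1.8 -9.8 0 0; 0 -1.8 -9.8 0 0; 0 0 0 10 0; 0 0 0 30 0"

```text
time: 7.22
position: [0.5486, 0.0312, 0.0882]
tcp_rot: [0.771, 0.637, -0.003, -0.003]
force: [-0.4, 0.1, 0.4]
width: 0.005
grasp_force: 0.0
```

arm_command:
  deltas: "0 0 0 40 0; 0 0 -40 10 0; 0 -5 -40 0 0; 0 -5 -40 0 0; 0 -5 -40 0 0"

```text
time: 7.63
position: [0.5375, -0.1296, 0.1439]
tcp_rot: [0.77, 0.638, 0.001, 0.001]
force: [0.6, 0.6, 0.0]
width: 0.002
grasp_force: 0.0
```

arm_command:
  deltas: "0 -25 -30 0 0; 0 -25 -30 0 0; 0 -25 -30 0 0; 0 -25 -30 0 0; 0 0 0 0 0"

```text
time: 8.05
position: [0.4336, -0.2528, 0.143]
tcp_rot: [0.772, 0.636, -0.001, 0.001]
force: [-0.2, 0.2, -0.0]
width: 0.007
grasp_force: 0.0
```

```bash
python3 - <<'E'
from cell import *
from m import *
p=viewer.grab_frame("top");measure(p)
cv2.imwrite("pics/t4.png",cv2.resize(p["image"][100:260,175:365,::-1],None,fx=3.5,fy=3.5,interpolation=cv2.INTER_NEAREST))
a=np.array([.185,.983]);b=np.array([.983,-.185]);o=np.array([.5773,-.0076])
W=world(p);R=W[...,:2]-o;y=R@a;x=R@b
h=(W[...,2]>.045)&(W[...,2]<.065)
for c in(-.032,.032): print("end",c,np.sort(y[(np.abs(x-c)<.018)&h&(y<.25)])[[-20,-8,-1]])
for n in "long_plate short_plate lens_barrel sample_jar clamp_block".split():
    for d in spotter.find_in(n,p)[:1]: print(n,np.round(d["centre"],4),round((np.array(d["centre"][:2])-o)@a,4))
s=sensors.observe();print(s["time"],s["force"],s["position"])
E
```

```text
ledge [(array([579.9,   5.8]), array([348.6, 134.9]), 79.32, 0.0523, np.int32(12383))]
plates [(array([612.8,  17.1]), array([52.2, 29.9]), 1.0, 0.0573, np.int32(366)), (array([607.2, -24.8]), array([39.2, 51.2]), 83.65, 0.0574, np.int32(419)), (array([574.7, 123.2]), array([119.9,  60.8]), 79.65, 0.0572, np.int32(1915))]
end -0.032 [0.18567139 0.18700889 0.18804767]
end 0.032 [0.14775788 0.14884031 0.14979587]
long_plate [0.5704 0.1183 0.0572] 0.1225
short_plate [ 0.61   -0.0079  0.0565] 0.0058
lens_barrel [0.4723 0.1242 0.0471] 0.1101
sample_jar [0.7268 0.0252 0.0605] 0.0599
clamp_block [ 0.6769 -0.1096  0.0275] -0.0818
8.35 [ 0.10573328  0.09115813 -0.14482071] [ 0.43828292 -0.24679821  0.14238889]
```

View pics/t4.png

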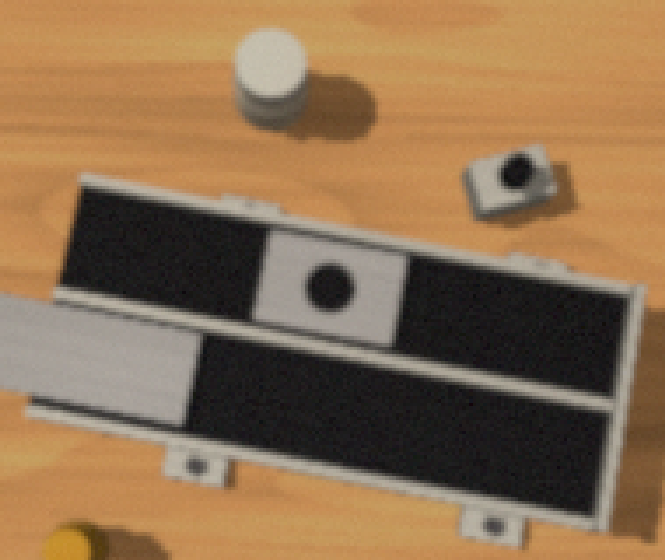

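The overhang is 38 mm by two measures, inside the 28–52 mm band. The plate lies flat and in line with its lane (crop px 0–200, 295–425). The short plate and bystanders have not moved.

```bash
python3 -c "
from cell import *
print(finish_job())"
```

```text
the job is handed in; nothing more can be done
None
```

I pushed the long plate along its lane until about 38 mm of its 120 mm stuck out past the open end; it lies flat, nothing else was moved, and the job is handed in (no verdict came back).

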